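Raise the tray and hold the red tile over it

ROBOT

A 6-joint arm with a two-finger parallel gripper is mounted at the origin on the work surface. World frame = base frame: x ahead of the robot, y to its left, z up, the work surface at z = 0. Lengths are in m, angles in rad, forces in N, time in s.
With the tool pointing down it reaches from about 0.325 to 0.925 m from the base axis. Payload 3.1 kg.
Tool frame: the origin (TCP) lies at the very end of the fingers, on their centre line; the grasp point (between the pads) lies 19 mm behind it; z points along the fingers, y is the line along which they close (so a half turn about z gives the same grasp; the last joint's range is limited). The gripper opens to 85 mm and grips with 20 to 120 N. Pads are 22 mm wide; open, the fingers measure 114 mm over their backs; the gripper's body (76 mm by 85 mm) begins 54 mm behind the grasp point. The pads swing forward as they close: fully open they stand 13 mm farther back than shut.
Start: joints at [-1.4, 0.217, 1.613, -0, 1.311, -0.112], TCP at [0.174, -0.6, 0.231] pointing down, gripper open.
Joint ranges: [-2.75, 2.75], [-0.78, 2.1], [0.31, 2.55], [-1.13, 4.27], [0.13, 2.63], [-2.58, 2.58]. Speed limits (rad/s): [2.79, 2.79, 3.14, 3.14, 3.14, 3.14].

INTERFACE

Orientations are given as a unit quaternion [w, x, y, z].
In Python, from rig import r, cams gives the robot as it stands.
- The arm moves only by the shell command python3 -m handwheel 'ROWS' [FORCE]. ROWS is JSON, a list of rows, each a list of 3 entries, a list of its own where there are three numbers: the shift along the tool's x, y, z in cm, then the turn, a rotation vector about the tool's x, y, z in rad, then the opening, from 0 (shut) to 1 (fully open). In form: [[[tx, ty, tz], [rx, ry, rz], grip], ...]. A call has 1 to 20 rows; each row is the pose to reach, as a shift and turn from the pose commanded when the call began, along the tool's axes at that moment; what a row does not reach only later rows make up. A row lasts 1/8 s, in which the tool goes at most 62.5 mm and 10.7 degrees, less where a joint would pass 70% of its speed; a pose out of reach is approached as far as the arm can. A call with a gripper value outside its range is refused whole. The fingers move at their own pace and stop on an object; FORCE is the grip in N (left out, the last holds). Time passes only in rows, so rows that repeat a pose let the fingers close. It gives the time, the measured TCP pose, the force, the opening and the grip force at its end, in the units of the state.
- r.read_state(): the state, without advancing time (a new reading comes with each control period).
- cams.snapshot(name): name is "scene" or "side" or "wrist"; returns a dict with "frame" (384x512x3 uint8, red, green, blue), "mtx" (3x3 intrinsics, pixels), "R" (3x3) and "t" (3): a world point X has camera coordinates R X + t. Camera axes: x right, y down, z forward; pixel columns grow to the right and rows downward; lengths in m; the calibration is good to about 2 mm. A picture is of the moment at which its call begins. There is no depth.
- r.finish_job(): hands the job in; it is judged then, once.
Trained networks look in the newest picture that a camera, given by its name, has taken for a name from the list of things; names that differ only in an ending like _2 or _b are one class to them, and where a whole thing is asked for, a point or a joint stands for the part that bears it (a point fixed in the world has none). Each returns a list of dicts, best first, with "score" (0 to 1); they miss things now and then, are a little off and sometimes report something else, mostly with a low value. They report only what shows in the picture. A call takes as long as a camera call. They do not tell look-alikes from the thing itself.
- cams.masks_of(camera, name): "pixels" (384x512 bool, what is visible of it) and "point" ([column, row] in pixels, amid what is visible of it).
- cams.pinpoint(camera, name): "point" ([column, row] in pixels: a listed point, or the origin of a listed thing).
The state is a dict: "time_s": time; "qpos": joint angles; "qvel": joint speeds; "effort": joint torques, N m; "eef_pos": TCP position; "orientation": TCP orientation; "wrist_force": force on the tool from outside, world axes, zero at the start; "torque": the same for the moment, N m; "width": opening from 0.0 (shut) to 1.0 (fully open); "gripper_force": force on a finger pad.
Only numpy, scipy, OpenCV 4.12 (cv2) and the standard library are available. Lean on these libraries where they do the work, as an engineer would, in place of code of your own. Each camera call takes 0.05 s, during which the arm holds its last target. There are 200 camera calls.

TASK

Wind the stand's crank clockwise (seen from above) until the lift with the little wooden tray is all the way up at its stop. Then pick up the red tile, carry it over the rack of upright framed tiles and hold it still, level, centred and square with the tray's opening (long side along long side), with its underside about 15 mm above the tray's rim: the pads in the tray stick at first touch, so never let the tile touch the tray. Finish while still holding it there, with the gripper not touching the tray, and leave the other two tiles, the mug, the bowl and the vase where they are.

Things in the scene. Friction and masses are not known exactly. Their poses are not given: they have to be found in the camera images.
- crank (a joint): Hand crank on the stand: horizontal 45 mm arm on a vertical axis. Rad, 0 to 12.57 (two turns, a hard stop at each end), grows clockwise seen from above; starts between 0 and 1.5. At 0 the knob lies from the hub towards the tray's -x (the robot's side). Stays where left; about 4 N at the knob turns it.
- crank_knob (a point): Point on the axis of the crank's upright red knob, 91 mm above the table; the knob is a cylinder 18 mm across that reaches from 61 to 111 mm above the table and spins freely on its own axis, so a grip on it need not turn with the crank. The flat steel crank arm under it ends at 60 mm.
- crank_hub (a point): Point on the crank's vertical turning axis, at the same height as crank_knob, 45 mm from it. It does not move when the crank turns. It lies 165 mm from the tray's centre, on the tray's +y side. The steel hub itself (28 mm across) is low: top 64 mm above the table.
- lift (a joint): Height of the lift in m, 0 (down) to 0.05 (top stop); geared to the crank, 25 mm a turn, 0.00398 m per rad of crank.
- tray_rim (a point): Small wooden tray on the lift of the grey stand (base 150 x 330 mm, 30 high, fixed, place and yaw vary), four yellow sticky pads on its floor. Outside 128 (x) x 88 (y) x 26 mm high, opening 112 x 72, walls and floor 8; end grips reach 79 from the centre along x. This point: centre of the opening at rim height, 82 mm above the table with the lift down, 132 up; x along its long side and the stand's x, z up.
- tile_red: The red ceramic tile with white border and three yellow diamonds, 100 (x) by 60 (y) by 12 mm, about 150 g, lying flat on the table. Origin: centre of its underside; x along its long side, z up. It looks the same turned half round. The three tiles swap places.
- tile_green: Green tile with white diamonds, same size and axes; leave alone.
- tile_black: Black tile with white diamonds, same size and axes; leave alone.
- rack: Fixed wooden rack of five upright framed tiles in a row along its x, between the tiles on the table and the stand: 300 (x) by 80 (y) mm, 141 mm high. Origin: centre of its underside.
- mug: Blue mug, 76 mm across, 90 mm high, origin at its underside; leave alone.
- bowl: White bowl, 100 mm across, 55 mm high, origin at its underside; leave alone.
- vase: Small blue vase, 68 mm across, 110 mm high, origin at its underside; leave alone.
There are look-alikes about, which are no part of the job. What is shaped like the tile_red but blue is not meant.

How it is judged:
By the outcome, as a careful person would: the job done as asked, in the order asked, and still so for the second after the job is handed in, while the arm keeps its last pose, push and grip.
It also fails if it takes over 72 s, if anything falls off the work surface, if the arm or the gripper's body presses on something with over 40 N, if the wrist force passes 120 N, or if a joint passes its speed limit or range.

## Working session

There is one attempt and no reset: what is moved stays moved. The work goes in short steps, Python scripts to look and compute and a shell command to move; the robot and the scene stay as the last step left them, time stands still between calls to the robot, and variables do not carry over. Pictures are saved under pics/ and viewed, at most 13 in all, crops included, and the job is handed in when it is done.

```bash
mkdir -p pics; ls
python3 - <<'E'
from rig import r,cams
import cv2
s=r.read_state();print({k:s[k] for k in('time_s','eef_pos','orientation','width','wrist_force')})
ims=[]
for c in('scene','side'):
    d=cams.snapshot(c);ims.append(d['frame'][:,:,::-1]);print(c,d['mtx'].tolist(),d['R'].tolist(),d['t'].tolist())
    for n in('crank_knob','crank_hub','tray_rim','tile_red','tile_green','tile_black','rack','mug','bowl','vase'):
        print(n,[(round(x['score'],2),[round(float(v),1) for v in x['point']]) for x in cams.pinpoint(c,n)])
for n,i in zip(('scene','side'),ims): cv2.imwrite(f'pics/{n}0.png',cv2.resize(i,(800,600)))
E
```

```text
pics
{'time_s': 0.0, 'eef_pos': array([ 0.17429658, -0.59938282,  0.22999022]), 'orientation': array([-1.16714208e-03,  9.90017551e-01,  1.40939297e-01, -3.47069810e-05]), 'width': 0.9996328164923892, 'wrist_force': array([ 0.91038716,  0.1228745 , -0.22138914])}
scene [[417.7142019393374, 0.0, 260.0066468449129], [0.0, 417.7142019393374, 189.07622979029492], [0.0, 0.0, 1.0]] [[-0.4446031246002316, 0.8954630247565845, 0.021772296376353206], [0.5798379744557677, 0.30624992340976276, -0.7549827201933479], [-0.682726874361002, -0.3230432721870296, -0.6553831393314549]] [0.12795865759034425, -0.2957759288419922, 1.7050426796243257]
crank_knob [(0.7, [216.9, 155.2])]
crank_hub [(0.62, [208.2, 162.9])]
tray_rim [(0.94, [162.3, 146.8])]
tile_red [(0.9, [340.2, 266.4]), (0.76, [310.7, 208.8]), (0.7, [339.8, 184.1]), (0.66, [410.5, 250.4])]
tile_green [(0.73, [361.8, 233.1]), (0.24, [293.5, 243.9])]
tile_black [(0.71, [293.0, 239.7])]
rack [(0.59, [249.1, 206.3])]
mug [(0.73, [211.2, 256.1])]
bowl [(0.56, [251.0, 262.1])]
vase [(0.73, [120.8, 212.4])]
side [[396.1939545935128, 0.0, 256.1165131857889], [0.0, 396.1939545935128, 193.13410529681343], [0.0, 0.0, 1.0]] [[-0.956647921779151, -0.2912169994282901, 0.004172888641530868], [-0.18423182280491848, 0.5939804370901307, -0.7831001697230018], [0.22557346745929235, -0.7499199287912012, -0.6218815893561979]] [0.5721533207234443, 0.09301301656690451, 1.1540294943541727]
crank_knob [(0.57, [298.4, 162.3])]
crank_hub [(0.69, [289.5, 158.9])]
tray_rim [(0.7, [301.3, 131.8])]
tile_red [(0.71, [273.4, 258.9]), (0.69, [330.9, 281.6]), (0.62, [226.9, 355.3]), (0.59, [188.8, 285.3])]
tile_green [(0.59, [242.0, 299.8])]
tile_black [(0.67, [218.8, 244.2])]
rack [(0.89, [266.6, 210.1])]
mug [(0.79, [195.3, 194.6])]
bowl [(0.89, [188.4, 218.6]), (0.35, [243.8, 303.3])]
vase [(0.59, [238.9, 143.2])]
```

View pics/scene0.png

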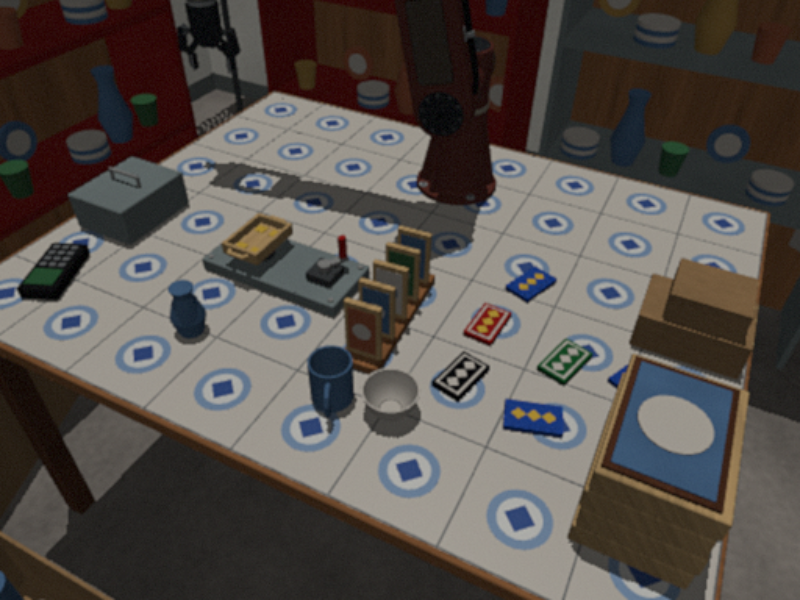

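View pics/side0.png

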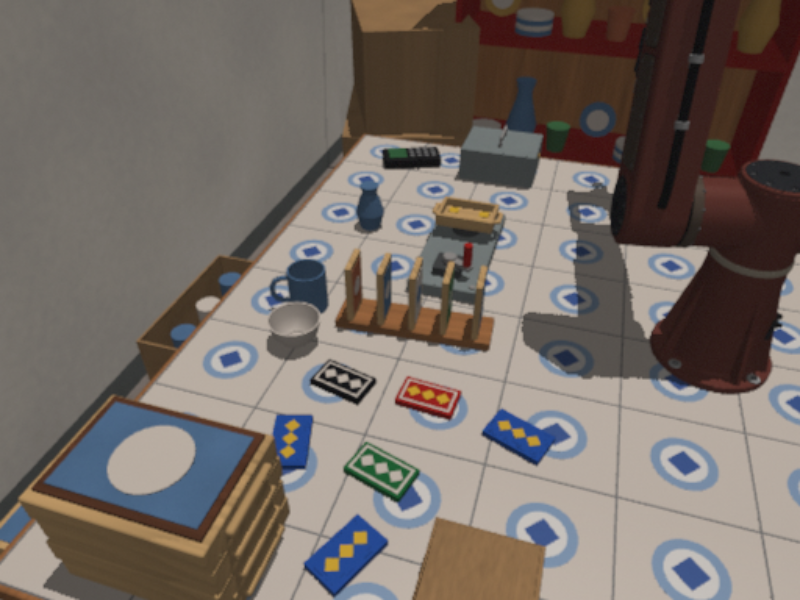

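```bash
cat > h.py <<'E'
from rig import r,cams
import numpy as np, cv2
from scipy.spatial.transform import Rotation as Ro
def onplane(d,p,z):
    K,R,t=map(np.array,(d['mtx'],d['R'],d['t']))
    ray=R.T@np.linalg.solve(K,[*p,1.]);c=-R.T@t
    return c+ray*(z-c[2])/ray[2]
def project(d,X):
    K,R,t=map(np.array,(d['mtx'],d['R'],d['t']))
    q=K@(R@np.array(X)+t);return q[:2]/q[2]
def tri(obs):
    A=[];b=[]
    for d,p in obs:
        K,R,t=map(np.array,(d['mtx'],d['R'],d['t']))
        v=R.T@np.linalg.solve(K,[*p,1.]);v/=np.linalg.norm(v);P=np.eye(3)-np.outer(v,v)
        A.append(P);b.append(P@(-R.T@t))
    return np.linalg.lstsq(np.vstack(A),np.hstack(b),rcond=None)[0]
def pose():
    s=r.read_state();q=np.array(s['orientation']);return np.array(s['eef_pos']),Ro.from_quat(np.roll(q,-1))
E
python3 - <<'E'
from h import *
np.set_printoptions(precision=3,suppress=True)
Z=dict(crank_knob=.091,crank_hub=.091,tray_rim=.085,tile_red=0,tile_green=0,tile_black=0,rack=0,mug=0,bowl=0,vase=0)
D={c:cams.snapshot(c) for c in('scene','side')}
for n,z in Z.items():
    P={}
    for c in D:
        P[c]=[x['point'] for x in cams.pinpoint(c,n)]
        print(n,c,[onplane(D[c],p,z)[:2] for p in P[c]])
    if n in('crank_knob','crank_hub','tray_rim') and P['scene'] and P['side']: print('  tri',tri([(D[c],P[c][0]) for c in D]))
E
```

```text
crank_knob scene [array([ 0.478, -0.056])]
crank_knob side [array([ 0.475, -0.045])]
  tri [ 0.476 -0.057  0.086]
crank_hub scene [array([ 0.519, -0.06 ])]
crank_hub side [array([ 0.516, -0.08 ])]
  tri [ 0.516 -0.064  0.095]
tray_rim scene [array([ 0.517, -0.251])]
tray_rim side [array([ 0.503, -0.253])]
  tri [ 0.506 -0.261  0.078]
tile_red scene [array([0.479, 0.27 ]), array([0.314, 0.305]), array([0.508, 0.581])]
tile_red side [array([0.648, 0.429]), array([0.315, 0.304]), array([0.463, 0.279]), array([0.749, 0.196])]
tile_green scene [array([0.497, 0.44 ]), array([0.773, 0.089])]
tile_green side [array([0.5  , 0.433])]
tile_black scene [array([0.62 , 0.274]), array([ 0.424, -0.143])]
tile_black side [array([0.627, 0.281])]
rack scene [array([0.55 , 0.087]), array([0.484, 0.441])]
rack side [array([0.537, 0.088])]
mug scene [array([0.774, 0.095])]
mug side [array([0.775, 0.096]), array([0.472, 0.273])]
bowl scene [array([0.745, 0.191])]
bowl side [array([0.74 , 0.194])]
vase scene [array([ 0.747, -0.239])]
vase side [array([ 0.74 , -0.223])]
```

The scene picture shows the red tile at (488,323). The blue look-alikes are at (531,284), (534,417) and (620,380), and the green and black tiles are at (568,360) and (461,375). The tray is at (257,240) with the red knob at (342,247). In the side view the red tile is at (428,397) and the knob at (468,255). I choose the red tile with yellow diamonds at about (0.47,0.275).

Next I move the wrist camera above the stand.

```bash
cat >> h.py <<'E'
def rel(target,yaw=None):
    "shift (cm, tool axes) and rotvec to reach target with tool down, tool x heading yaw"
    s=r.read_state();p,R=pose()
    o=[];
    sh=R.inv().apply(np.array(target)-p)*100
    if yaw is None: rv=np.zeros(3)
    else:
        T=Ro.from_matrix(np.array([[np.cos(yaw),np.sin(yaw),0],[np.sin(yaw),-np.cos(yaw),0],[0,0,-1]]).T.T)
        rv=(R.inv()*T).as_rotvec()
    print('shift cm',np.round(sh,2),'turn',np.round(rv,3),'q',np.round(s['qpos'],2),'t',s['time_s'])
E
python3 - <<'E'
from h import *
rel([.45,-.2,.40],0)
E
```

```text
shift cm [ 37.63 -30.74 -16.87] turn [0.    0.    0.283] q [-1.4   0.22  1.61 -0.    1.31 -0.11] t 2.2
```

```bash
python3 -m handwheel '[[[5,-2,-12],[0,0,0.1],1],[[37.6,-30.7,-16.9],[0,0,0.28],1],[[37.6,-30.7,-16.9],[0,0,0.28],1],[[37.6,-30.7,-16.9],[0,0,0.28],1],[[37.6,-30.7,-16.9],[0,0,0.28],1],[[37.6,-30.7,-16.9],[0,0,0.28],1],[[37.6,-30.7,-16.9],[0,0,0.28],1],[[37.6,-30.7,-16.9],[0,0,0.28],1],[[37.6,-30.7,-16.9],[0,0,0.28],1],[[37.6,-30.7,-16.9],[0,0,0.28],1],[[37.6,-30.7,-16.9],[0,0,0.28],1],[[37.6,-30.7,-16.9],[0,0,0.28],1]]'
python3 - <<'E'
from h import *
np.set_printoptions(precision=3,suppress=True)
D=cams.snapshot('wrist');cv2.imwrite('pics/w1.png',cv2.resize(D['frame'][:,:,::-1],(800,600)))
np.save('w1.npy',D,allow_pickle=True)
for n,z in dict(crank_knob=.091,crank_hub=.091,tray_rim=.083).items():
    for x in cams.pinpoint('wrist',n): print(n,x['score'],x['point'],onplane(D,x['point'],z))
print('cam',-np.array(D['R']).T@D['t'],pose()[0])
E
```

```text
time_s: 3.7
eef_pos: [0.4491, -0.2014, 0.3996]
orientation: [-0.0, 1.0, 0.0, -0.001]
wrist_force: [0.5, 0.2, -0.3]
width: 1.0
gripper_force: 0.0
crank_knob 0.93 [146.9, 121.4] [ 0.472 -0.06   0.091]
crank_hub 0.72 [159.5, 83.3] [ 0.52  -0.081  0.091]
tray_rim 0.74 [287.7, 86.5] [ 0.516 -0.243  0.083]
cam [ 0.531 -0.202  0.543] [ 0.449 -0.201  0.4  ]
```

View pics/w1.png

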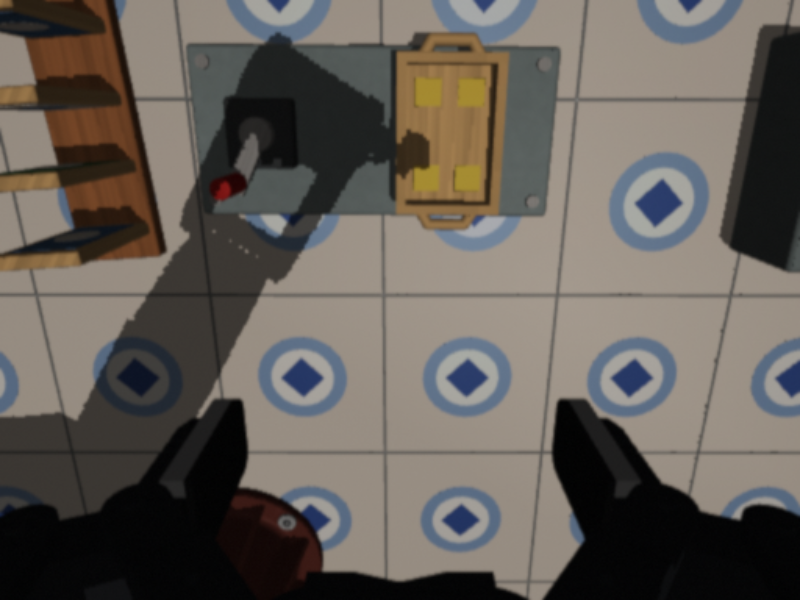

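The wrist view shows the tray's rim corners at (395,50), (508,52), (500,214) and (396,212). The base plate's corners are at (188,45), (558,48), (545,215) and (208,213). The knob top is at (222,190) and the hub is near (255,135).

Run:
```python
from h import *
np.set_printoptions(precision=4,suppress=True)
D=np.load('w1.npy',allow_pickle=True).item()
f=lambda L,z:np.array([onplane(D,np.array(p)*.64,z)[:2] for p in L])
for n,L,z in(('base',[(188,45),(558,48),(545,215),(208,213)],.03),('rim',[(395,50),(508,52),(500,214),(396,212)],.083),('screws',[(202,61),(545,64),(533,202),(222,198)],.03),('knobtop',[(218,190)],.111),('hub',[(255,135)],.064)):
    P=f(L,z);print(n,P.mean(0))
    if len(P)==4: print(np.linalg.norm(np.roll(P,-1,0)-P,axis=1),'ydir deg',[np.degrees(np.arctan2(*(a-b)))for a,b in((P[0],P[1]),(P[3],P[2]))],cv2.minAreaRect(P.astype(np.float32)*1000))
    else: print(P)
```

```text
base [ 0.5147 -0.1794]
[0.3234 0.1467 0.3239 0.1472] ydir deg [np.float64(0.41565067797371924), np.float64(0.33014308900245465)] ((514.7860107421875, -179.5496826171875), (325.55133056640625, 147.15728759765625), 89.66986083984375)
rim [ 0.5152 -0.2433]
[0.0888 0.1278 0.0897 0.1275] ydir deg [np.float64(0.9187006168108551), np.float64(1.0933218389219392)] ((515.1109619140625, -243.46939086914062), (129.62283325195312, 89.63854217529297), 0.25056350231170654)
screws [ 0.5149 -0.1801]
[0.3024 0.1213 0.2965 0.1201] ydir deg [np.float64(0.4527757251275814), np.float64(0.7226658690648863)] ((514.5899658203125, -178.64425659179688), (302.41009521484375, 121.33751678466797), 89.54723358154297)
knobtop [ 0.4746 -0.057 ]
[[ 0.4746 -0.057 ]]
hub [ 0.5151 -0.078 ]
[[ 0.5151 -0.078 ]]
```

```bash
python3 -m handwheel '[[[1.3,-7.2,4],[0,0,0],0.8],[[2.6,-14.4,8],[0,0,0],0.8],[[2.6,-14.4,13],[0,0,0],0.8],[[2.6,-14.4,18],[0,0,0],0.8],[[2.6,-14.4,23],[0,0,0],0.8],[[2.6,-14.4,28],[0,0,0],0.8],[[2.6,-14.4,31],[0,0,0],0.8],[[2.6,-14.4,32],[0,0,0],0.8],[[2.6,-14.4,32],[0,0,0],0.8],[[2.6,-14.4,32],[0,0,0],0],[[2.6,-14.4,32],[0,0,0],0],[[2.6,-14.4,32],[0,0,0],0],[[2.6,-14.4,32],[0,0,0],0],[[2.6,-14.4,32],[0,0,0],0],[[2.6,-14.4,32],[0,0,0],0]]' 40
python3 - <<'E'
from h import *
D=cams.snapshot('wrist');cv2.imwrite('pics/w2.png',D['frame'][:,:,::-1])
np.set_printoptions(precision=2,suppress=True)
p,R=pose();print(p)
h=np.array([.5165,-.0783]);th0=np.arctan2(p[1]-h[1],h[0]-p[0]);print('th0',th0,np.hypot(*(p[:2]-h)))
k=lambda th:h+.045*np.array([-np.cos(th),np.sin(th)])
# first quarter rows: tool x=+x, tool y=-y, cm, relative to p
for th in th0+np.arange(1,6)*.315: d=(k(th)-p[:2])*100; print(round(d[0],2),round(-d[1],2))
E
```

```text
time_s: 5.78
eef_pos: [0.4764, -0.057, 0.0816]
orientation: [0.001, 1.0, 0.001, 0.001]
wrist_force: [-0.2, -1.5, 6.0]
width: 0.198
gripper_force: 39.2
[ 0.48 -0.06  0.08]
th0 0.4897112566236237 0.045372252284878914
0.88 -1.11
2.04 -1.92
3.39 -2.32
4.8 -2.29
6.14 -1.83
```

View pics/w2.png

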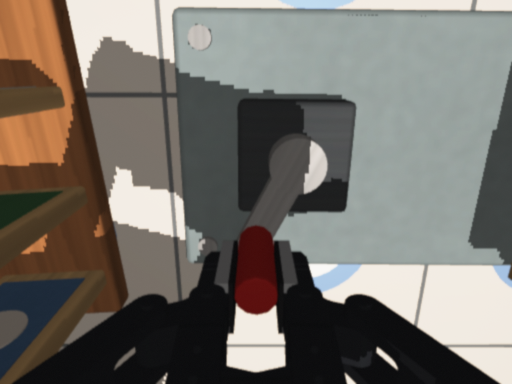

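The knob (256,270) is between the fingers and the hub top is at (300,165). I start the first quarter turn.

```bash
python3 -m handwheel '[[[0.4,-0.6,0],[0,0,0],0],[[0.88,-1.11,0],[0,0,0],0],[[1.42,-1.55,0],[0,0,0],0],[[2.04,-1.92,0],[0,0,0],0],[[2.7,-2.17,0],[0,0,0],0],[[3.39,-2.32,0],[0,0,0],0],[[4.1,-2.36,0],[0,0,0],0],[[4.8,-2.29,0],[0,0,0],0],[[5.5,-2.11,0],[0,0,0],0],[[6.14,-1.83,0],[0,0,0],0],[[6.14,-1.83,0],[0,0,0],0]]'
python3 - <<'E'
from h import *
D=cams.snapshot('wrist')
print([(x['score'],x['point'],onplane(D,x['point'],.091)) for n in('crank_knob','crank_hub') for x in cams.pinpoint('wrist',n)])
np.set_printoptions(precision=4,suppress=True)
p,R=pose();h=np.array([.5165,-.0783]);d=p[:2]-h;print(p,np.hypot(*d),np.arctan2(d[1],-d[0]))
p0=np.round(p[:2],4);th0=np.arctan2(d[1],-d[0])
k=lambda th:h+.045*np.array([-np.cos(th),np.sin(th)])
print([[round(float(v),2) for v in (k(th0+.33*i)-p0)*[100,-100]] for i in range(1,20)])
E
```

```text
time_s: 7.2
eef_pos: [0.5377, -0.0375, 0.0817]
orientation: [-0.001, 1.0, 0.001, 0.001]
wrist_force: [-1.9, 1.8, 6.5]
width: 0.195
gripper_force: 39.4
[(0.62, [256.4, 272.1], array([ 0.53508124, -0.03825884,  0.091     ])), (0.29, [341.0, 296.7], array([ 0.52215429, -0.07733785,  0.091     ])), (0.86, [337.9, 297.6], array([ 0.52166134, -0.07594554,  0.091     ]))]
[ 0.5376 -0.0375  0.0816] 0.045986446074063964 2.04826707215658
[[1.14, 0.97], [1.97, 2.19], [2.37, 3.62], [2.27, 5.09], [1.71, 6.46], [0.73, 7.57], [-0.55, 8.3], [-2.0, 8.58], [-3.47, 8.37], [-4.78, 7.7], [-5.81, 6.64], [-6.44, 5.3], [-6.6, 3.83], [-6.28, 2.39], [-5.51, 1.13], [-4.37, 0.19], [-2.99, -0.33], [-1.51, -0.38], [-0.09, 0.06]]
```

Forces are small and the crank follows. Next is a full turn.

```bash
python3 -m handwheel '[[[1.14,0.97,0],[0,0,0],0],[[1.97,2.19,0],[0,0,0],0],[[2.37,3.62,0],[0,0,0],0],[[2.27,5.09,0],[0,0,0],0],[[1.71,6.46,0],[0,0,0],0],[[0.73,7.57,0],[0,0,0],0],[[-0.55,8.3,0],[0,0,0],0],[[-2.0,8.58,0],[0,0,0],0],[[-3.47,8.37,0],[0,0,0],0],[[-4.78,7.7,0],[0,0,0],0],[[-5.81,6.64,0],[0,0,0],0],[[-6.44,5.3,0],[0,0,0],0],[[-6.6,3.83,0],[0,0,0],0],[[-6.28,2.39,0],[0,0,0],0],[[-5.51,1.13,0],[0,0,0],0],[[-4.37,0.19,0],[0,0,0],0],[[-2.99,-0.33,0],[0,0,0],0],[[-1.51,-0.38,0],[0,0,0],0],[[-0.09,0.06,0],[0,0,0],0],[[-0.09,0.06,0],[0,0,0],0]]'
python3 - <<'E'
from h import *
np.set_printoptions(precision=4,suppress=True)
p,R=pose();h=np.array([.5165,-.0783]);d=p[:2]-h;th0=np.arctan2(d[1],-d[0]);print(p,np.hypot(*d),th0+2*np.pi)
k=lambda th:h+.045*np.array([-np.cos(th),np.sin(th)])
ths=list(th0+.33*np.arange(1,13))+[2*np.pi-.1,2*np.pi,2*np.pi+.06,2*np.pi+.12]
print([[round(float(v),2) for v in (k(t)-p[:2])*[100,-100]]+[round(float(t),2)] for t in ths])
E
```

```text
time_s: 9.85
eef_pos: [0.5375, -0.0375, 0.0817]
orientation: [-0.001, 1.0, 0.001, 0.001]
wrist_force: [0.5, 3.1, 5.0]
width: 0.196
gripper_force: 39.9
[ 0.5375 -0.0375  0.0817] 0.0459238518537252 8.329632955473347
[[1.14, 0.97, 2.38], [1.98, 2.19, 2.71], [2.37, 3.61, 3.04], [2.28, 5.09, 3.37], [1.72, 6.45, 3.7], [0.75, 7.56, 4.03], [-0.53, 8.3, 4.36], [-1.99, 8.58, 4.69], [-3.45, 8.38, 5.02], [-4.77, 7.71, 5.35], [-5.8, 6.65, 5.68], [-6.43, 5.31, 6.01], [-6.58, 4.53, 6.18], [-6.6, 4.08, 6.28], [-6.59, 3.81, 6.34], [-6.57, 3.54, 6.4]]
```

```bash
python3 -m handwheel '[[[1.14,0.97,0],[0,0,0],0],[[1.98,2.19,0],[0,0,0],0],[[2.37,3.61,0],[0,0,0],0],[[2.28,5.09,0],[0,0,0],0],[[1.72,6.45,0],[0,0,0],0],[[0.75,7.56,0],[0,0,0],0],[[-0.53,8.3,0],[0,0,0],0],[[-1.99,8.58,0],[0,0,0],0],[[-3.45,8.38,0],[0,0,0],0],[[-4.77,7.71,0],[0,0,0],0],[[-5.8,6.65,0],[0,0,0],0],[[-6.43,5.31,0],[0,0,0],0],[[-6.58,4.53,0],[0,0,0],0],[[-6.6,4.2,0],[0,0,0],0],[[-6.6,4.2,0],[0,0,0],0]]'
python3 -m handwheel '[[[0,-0.1,0],[0,0,0],0],[[0,-0.15,0],[0,0,0],0],[[0,-0.2,0],[0,0,0],0],[[0,-0.2,0],[0,0,0],0]]'
```

```text
time_s: 11.72
eef_pos: [0.4716, -0.081, 0.0816]
orientation: [0.0, 1.0, 0.001, 0.002]
wrist_force: [1.3, -2.1, 6.5]
width: 0.198
gripper_force: 40.1
time_s: 12.22
eef_pos: [0.4715, -0.0797, 0.0816]
orientation: [0.001, 1.0, 0.001, 0.001]
wrist_force: [2.0, -4.9, 6.5]
width: 0.188
gripper_force: 40.1
```

```bash
python3 -m handwheel '[[[0,-0.15,0],[0,0,0],0],[[0,-0.25,0],[0,0,0],0],[[0,-0.25,0],[0,0,0],0]]'
python3 -m handwheel '[[[0,-0.15,0],[0,0,0],0],[[0,-0.25,0],[0,0,0],0],[[0,-0.25,0],[0,0,0],0]]'
```

```text
time_s: 12.6
eef_pos: [0.4715, -0.0772, 0.0816]
orientation: [0.001, 1.0, 0.001, 0.001]
wrist_force: [2.5, -3.0, 6.7]
width: 0.193
gripper_force: 40.1
time_s: 12.98
eef_pos: [0.4715, -0.0765, 0.0816]
orientation: [0.003, 1.0, 0.002, 0.001]
wrist_force: [2.2, -9.3, 5.3]
width: 0.195
gripper_force: 40.1
```

```bash
python3 -m handwheel '[[[0,-0.15,0],[0,0,0],0],[[0,-0.3,0],[0,0,0],0],[[0,-0.3,0],[0,0,0],0]]'
```

```text
time_s: 13.35
eef_pos: [0.4716, -0.076, 0.0817]
orientation: [0.005, 1.0, 0.003, 0.001]
wrist_force: [0.9, -16.1, 3.5]
width: 0.198
gripper_force: 40.1
```

At the stop: the force rises with no further motion. I relax, release, rise and look at the tray.

```bash
python3 -m handwheel '[[[0,0.4,0],[0,0,0],0],[[0,0.4,0],[0,0,0],0.7],[[0,0.4,0],[0,0,0],0.7],[[0,0.4,0],[0,0,0],0.7],[[0,0.4,-4],[0,0,0],0.7],[[0,0.4,-10],[0,0,0],0.7],[[-1,3,-16],[0,0,0],1],[[-2,8,-22],[0,0,0],1],[[-3,14,-27],[0,0,0],1],[[-4,15,-30],[0,0,0],1],[[-4,15,-30],[0,0,0],1],[[-4,15,-30],[0,0,0],1],[[-4,15,-30],[0,0,0],1]]'
python3 - <<'E'
from h import *
np.set_printoptions(precision=4,suppress=True)
D=cams.snapshot('wrist');cv2.imwrite('pics/w3.png',cv2.resize(D['frame'][:,:,::-1],(800,600)))
np.save('w3.npy',D,allow_pickle=True)
for n in('crank_knob','tray_rim'):
    for x in cams.pinpoint('wrist',n): print(n,x['score'],x['point'],onplane(D,x['point'],.091 if n[0]=='c' else .132))
E
```

```text
time_s: 14.98
eef_pos: [0.4298, -0.2193, 0.3778]
orientation: [-0.001, 1.0, 0.002, -0.002]
wrist_force: [-0.3, -0.1, 0.3]
width: 1.0
gripper_force: 0.0
crank_knob 0.84 [144.4, 108.3] [ 0.4706 -0.0823  0.091 ]
tray_rim 0.67 [278.2, 70.2] [ 0.515 -0.243  0.132]
```

View pics/w3.png

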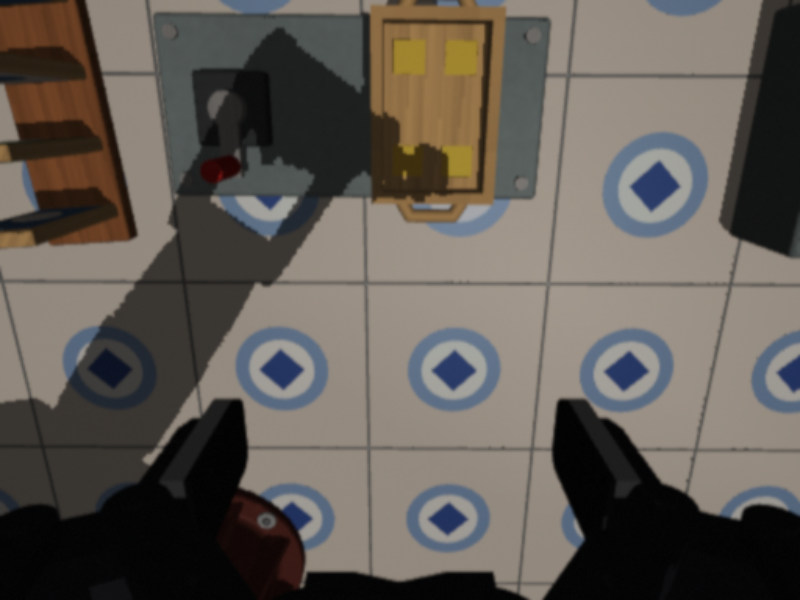

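The tray (rim corners (370,6), (506,8), (493,203), (373,202)) is clearly bigger in view, so it is raised. The knob is at (220,168), pointing to -x from the hub at (225,105).

Run:
```python
from h import *
np.set_printoptions(precision=4,suppress=True)
D=np.load('w3.npy',allow_pickle=True).item()
f=lambda L,z:np.array([onplane(D,np.array(p)*.64,z)[:2] for p in L])
for z in(.122,.132,.142):
    P=f([(370,6),(506,8),(493,203),(373,202)],z);print(z,P.mean(0),np.linalg.norm(np.roll(P,-1,0)-P,axis=1),[np.degrees(np.arctan2(*(a-b)))for a,b in((P[0],P[1]),(P[3],P[2]))],[np.degrees(np.arctan2(*(a-b)[::-1]))for a,b in((P[0],P[3]),(P[1],P[2]))])
print('hub',f([(225,105)],.064),'knobtop',f([(208,171)],.111))
rel([.38,.28,.40],0)
```

```text
0.122 [ 0.5148 -0.2441] [0.0905 0.1294 0.0891 0.1299] [np.float64(0.589230862162462), np.float64(0.25833127380397214)] [np.float64(0.17029966666133448), np.float64(-0.42446458482248023)]
0.132 [ 0.5147 -0.2435] [0.0882 0.1262 0.0869 0.1267] [np.float64(0.589230862162425), np.float64(0.25833127380398635)] [np.float64(0.17029966666133695), np.float64(-0.4244645848224741)]
0.142 [ 0.5147 -0.2429] [0.0859 0.1229 0.0847 0.1234] [np.float64(0.5892308621624601), np.float64(0.2583312738039637)] [np.float64(0.17029966666133942), np.float64(-0.4244645848224679)]
hub [[ 0.5185 -0.0783]] knobtop [[ 0.4712 -0.0754]]
shift cm [ -4.8  -49.99  -2.04] turn [-0.002  0.003  0.004] q [-0.62 -0.18  1.74  0.    1.58  0.95] t 15.125
```

```bash
python3 -m handwheel '[[[-4.8,-50,-1],[0,0,0],1],[[-4.8,-50,-1],[0,0,0],1],[[-4.8,-50,-1],[0,0,0],1],[[-4.8,-50,-1],[0,0,0],1],[[-4.8,-50,-1],[0,0,0],1],[[-4.8,-50,-1],[0,0,0],1],[[-4.8,-50,-1],[0,0,0],1],[[-4.8,-50,-1],[0,0,0],1],[[-4.8,-50,-1],[0,0,0],1],[[-4.8,-50,-1],[0,0,0],1],[[-4.8,-50,-1],[0,0,0],1],[[-4.8,-50,-1],[0,0,0],1]]'
python3 - <<'E'
from h import *
np.set_printoptions(precision=4,suppress=True)
D=cams.snapshot('wrist');np.save('w4.npy',D,allow_pickle=True)
im=D['frame'][:,:,::-1].copy()
best=None
for m in cams.masks_of('wrist','tile_red'):
    px=m['pixels'];rgb=D['frame'][px].mean(0)
    ys,xs=np.nonzero(px);(c,wh,a)=cv2.minAreaRect(np.c_[xs,ys].astype(np.float32))
    W=np.array([onplane(D,q,.012)[:2] for q in cv2.boxPoints((c,wh,a))])
    e=np.roll(W,-1,0)-W;L=np.linalg.norm(e,axis=1);i=L.argmax()
    print(m['score'],m['point'],rgb,W.mean(0),L,np.degrees(np.arctan2(e[i,1],e[i,0])))
print([(x['point'],onplane(D,x['point'],0)) for x in cams.pinpoint('wrist','tile_red')])
cv2.imwrite('pics/w4.png',cv2.resize(im,(800,600)))
E
```

```text
time_s: 16.62
eef_pos: [0.3814, 0.2778, 0.3904]
orientation: [0.0, 1.0, 0.0, 0.0]
wrist_force: [0.2, 0.4, 0.4]
width: 0.997
gripper_force: 0.0
0.93 [264.6, 69.2] [126.7039  71.8718  54.8924] [0.4681 0.2675] [0.1    0.0585 0.1003 0.0624] 176.29579370326024
0.84 [238.7, 175.6] [24.4327 31.2467 51.5049] [0.3091 0.3044] [0.1024 0.06   0.1037 0.0635] 161.42512270592547
0.57 [46.6, 46.5] [43.589  55.332  92.5663] [0.4992 0.5715] [0.0609 0.1086 0.0622 0.1119] 63.79246887429564
[([237.2, 176.4], array([0.3063, 0.3071, 0.    ])), ([50.4, 44.7], array([0.5039, 0.5725, 0.    ])), ([266.1, 71.3], array([0.4675, 0.2617, 0.    ]))]
```

View pics/w4.png

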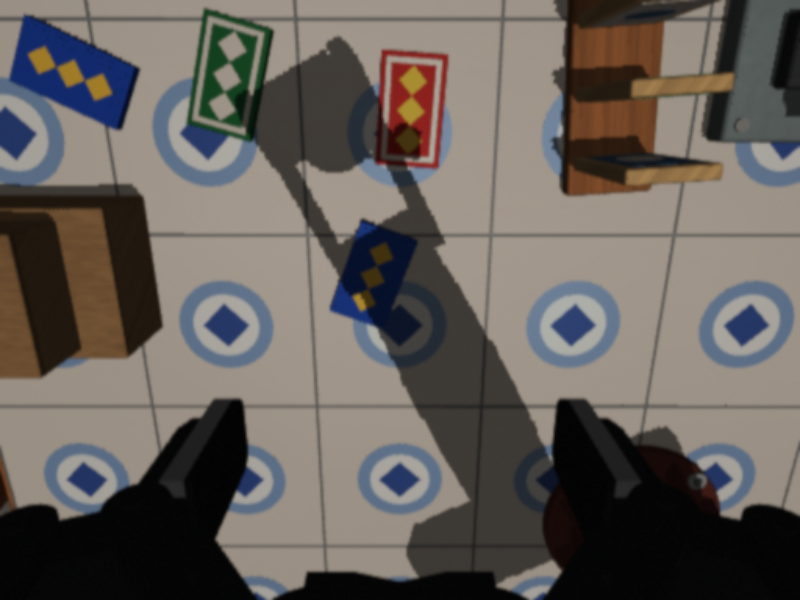

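The red tile is at (411,109), with corners (383,50), (447,54), (438,168) and (375,163). That fits 100×60 mm, centre (0.468,0.2675), yaw -3.7°. The blue look-alikes are at (373,272) and (75,72), and green is at (230,75), all clear of the fingers.

```bash
python3 -m handwheel '[[[4,0.5,6],[0,0,0.065],1],[[8.7,1.0,12],[0,0,0.065],1],[[8.7,1.0,18],[0,0,0.065],1],[[8.7,1.0,24],[0,0,0.065],1],[[8.7,1.0,30],[0,0,0.065],1],[[8.7,1.0,35],[0,0,0.065],1],[[8.7,1.0,37],[0,0,0.065],1],[[8.7,1.0,37],[0,0,0.065],1],[[8.7,1.0,37],[0,0,0.065],1],[[8.7,1.0,37],[0,0,0.065],1]]'
python3 - <<'E'
from h import *
D=cams.snapshot('wrist');np.save('w5.npy',D,allow_pickle=True)
cv2.imwrite('pics/w5.png',D['frame'][:,:,::-1])
rel([.4681,.2675,-.003],-.065)
E
```

```text
time_s: 18.02
eef_pos: [0.4699, 0.27, 0.0225]
orientation: [-0.001, 1.0, -0.031, 0.002]
wrist_force: [0.2, 0.2, -0.4]
width: 1.0
gripper_force: 0.0
shift cm [-0.16  0.26  2.53] turn [-0.002 -0.004  0.003] q [0.39 0.32 1.94 0.   0.88 2.03] t 18.075
```

View pics/w5.png

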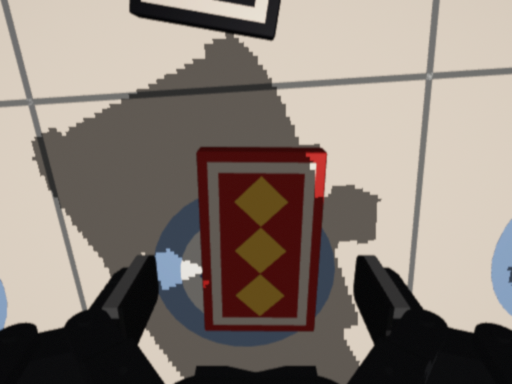

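The tile sits between the open fingers, with top-face corners at about (200,162), (323,162), (315,330) and (206,330), so a small lateral correction is due.

Run:
```python
from h import *
np.set_printoptions(precision=4,suppress=True)
D=np.load('w5.npy',allow_pickle=True).item()
print(-np.array(D['R']).T@D['t'])
f=D['frame'].astype(int)
hsv=cv2.cvtColor(D['frame'],cv2.COLOR_RGB2HSV)
for row in(180,250,300):print(row,[(x,f[row,x].tolist()) for x in list(range(196,214,2))+list(range(310,328,2))])
P=np.array([onplane(D,p,.012)[:2] for p in[(200,162),(323,162),(315,330),(206,330)]]);print(P,P.mean(0),np.linalg.norm(np.roll(P,-1,0)-P,axis=1))
print(project(D,[.4681,.2675,.012]))
```

```text
[0.551  0.2642 0.1666]
180 [(196, [92, 83, 76]), (198, [67, 24, 22]), (200, [71, 11, 11]), (202, [70, 12, 10]), (204, [70, 11, 9]), (206, [73, 18, 17]), (208, [92, 79, 73]), (210, [96, 90, 83]), (212, [97, 90, 83]), (310, [97, 90, 84]), (312, [97, 91, 84]), (314, [128, 88, 81]), (316, [198, 58, 53]), (318, [197, 51, 46]), (320, [198, 51, 46]), (322, [197, 51, 46]), (324, [175, 77, 70]), (326, [212, 198, 184])]
250 [(196, [103, 101, 97]), (198, [103, 100, 96]), (200, [94, 86, 82]), (202, [70, 16, 15]), (204, [69, 11, 9]), (206, [69, 12, 10]), (208, [70, 12, 11]), (210, [82, 52, 48]), (212, [96, 89, 82]), (310, [87, 64, 59]), (312, [71, 15, 13]), (314, [70, 11, 10]), (316, [70, 12, 10]), (318, [69, 12, 12]), (320, [56, 52, 63]), (322, [56, 67, 82]), (324, [56, 68, 83]), (326, [55, 67, 82])]
300 [(196, [102, 100, 96]), (198, [103, 100, 97]), (200, [103, 100, 96]), (202, [98, 91, 87]), (204, [69, 22, 20]), (206, [69, 10, 9]), (208, [70, 11, 11]), (210, [69, 11, 10]), (212, [85, 59, 54]), (310, [69, 11, 9]), (312, [69, 10, 9]), (314, [69, 12, 11]), (316, [55, 42, 51]), (318, [55, 66, 82]), (320, [56, 67, 83]), (322, [56, 67, 82]), (324, [56, 67, 82]), (326, [69, 74, 82])]
[[0.5148 0.2925]
 [0.5113 0.2358]
 [0.4167 0.2403]
 [0.4204 0.3   ]] [0.4658 0.2671] [0.0569 0.0947 0.0599 0.0947]
[259.9774 249.1812]
```

```bash
python3 -m handwheel '[[[-0.2,0.3,0.5],[0,0,0],1],[[-0.2,0.3,1.5],[0,0,0],0.95],[[-0.2,0.3,2.4],[0,0,0],0.9],[[-0.2,0.3,2.5],[0,0,0],0.85],[[-0.2,0.3,2.5],[0,0,0],0.8],[[-0.2,0.3,2.5],[0,0,0],0.8]]' 30
python3 -c "from rig import r;print(r.read_state()['qpos'])"
```

```text
time_s: 18.82
eef_pos: [0.4661, 0.2666, -0.0045]
orientation: [-0.0, 1.0, -0.031, 0.0]
wrist_force: [-0.2, -0.2, 1.1]
width: 0.798
gripper_force: 0.0
[3.88739816e-01 3.59715200e-01 1.94681255e+00 2.52867432e-05
 8.34550052e-01 2.02169620e+00]
```

```bash
python3 -m handwheel '[[[0.1,0,0],[0,0,0],0.6],[[0.1,0,0],[0,0,0],0.5],[[0.1,0,0],[0,0,0],0.3],[[0.1,0,0],[0,0,0],0.3],[[0.1,0,0],[0,0,0],0.3],[[0.1,0,0],[0,0,0],0.3]]' 60
python3 -c "
from h import *
D=cams.snapshot('wrist');cv2.imwrite('pics/w6.png',D['frame'][:,:,::-1])"
```

```text
time_s: 19.58
eef_pos: [0.4678, 0.2667, -0.0039]
orientation: [-0.0, 1.0, -0.031, 0.001]
wrist_force: [0.3, -0.4, 5.4]
width: 0.681
gripper_force: 65.9
```

View pics/w6.png

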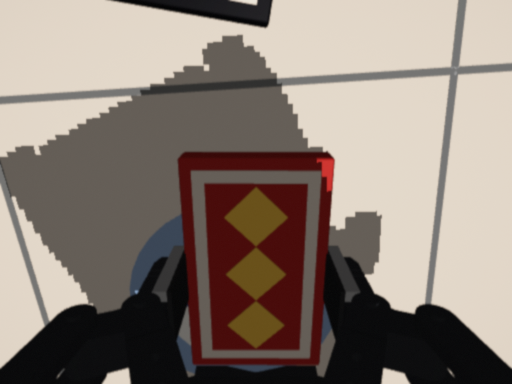

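The tile is held along both long sides. I lift it.

```bash
python3 -m handwheel '[[[0,0,-1],[0,0,0],0.3],[[0,0,-3],[0,0,0],0.3],[[0,0,-7],[0,0,0],0.3],[[0,0,-12],[0,0,0],0.3],[[0,0,-17],[0,0,0],0.3],[[0,0,-22],[0,0,0],0.3],[[0,0,-26],[0,0,0],0.3],[[0,0,-29],[0,0,0],0.3],[[0,0,-30],[0,0,0],0.3],[[0,0,-30],[0,0,0],0.3],[[0,0,-30],[0,0,0],0.3]]'
python3 - <<'E'
from h import *
D=cams.snapshot('wrist');np.save('w7.npy',D,allow_pickle=True)
cv2.imwrite('pics/w7.png',D['frame'][:,:,::-1])
rel([.515,-.2435,.25],-.006)
E
```

```text
time_s: 21.0
eef_pos: [0.4657, 0.2659, 0.2929]
orientation: [0.001, 1.0, -0.031, -0.002]
wrist_force: [-0.1, -0.6, -0.9]
width: 0.682
gripper_force: 65.2
shift cm [ 8.1  50.53  4.35] turn [ 0.002  0.004 -0.056] q [ 0.39 -0.02  1.75  0.    1.41  2.02] t 21.05
```

View pics/w7.png

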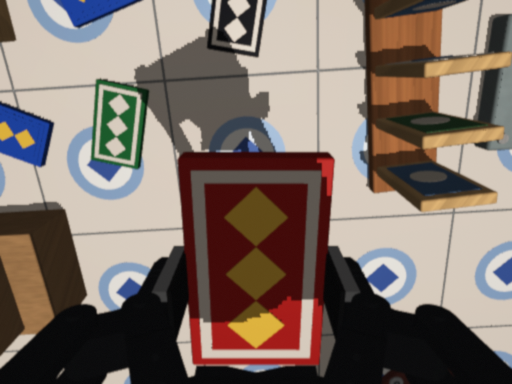

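The tile is held unchanged in the gripper, same pixels as before the lift. I carry it over the rack at z≈0.29.

```bash
python3 -m handwheel '[[[0.5,3,0],[0,0,0],0.3],[[1.2,7.5,0],[0,0,-0.01],0.3],[[2,12.5,0],[0,0,-0.02],0.3],[[2.8,17.5,0],[0,0,-0.03],0.3],[[3.6,22.5,0],[0,0,-0.03],0.3],[[4.4,27.5,0],[0,0,-0.04],0.3],[[5.2,32.5,0],[0,0,-0.04],0.3],[[6,37.5,0],[0,0,-0.05],0.3],[[6.8,42.5,0],[0,0,-0.05],0.3],[[7.5,46.5,0],[0,0,-0.056],0.3],[[7.9,49.3,0],[0,0,-0.056],0.3],[[8.1,50.5,1],[0,0,-0.056],0.3],[[8.1,50.5,3],[0,0,-0.056],0.3],[[8.1,50.5,5],[0,0,-0.056],0.3],[[8.1,50.5,5],[0,0,-0.056],0.3],[[8.1,50.5,5],[0,0,-0.056],0.3]]'
python3 - <<'E'
from h import *
np.set_printoptions(precision=4,suppress=True)
p,R=pose()
print('tilt/axes',R.as_matrix().tolist())
# tile corners in wrist cam -> tile top z = TCP+.0039+.012
D=cams.snapshot('wrist');np.save('w8.npy',D,allow_pickle=True)
m=cams.masks_of('wrist','tile_red')
for x in m[:2]:
    ys,xs=np.nonzero(x['pixels']);b=cv2.boxPoints(cv2.minAreaRect(np.c_[xs,ys].astype(np.float32)))
    print(x['score'],b)
# manual corners of top face (from w7): white band inner frame
for L in([(180,168),(329,168),(320,363),(192,363)],[(182,154),(331,154),(320,363),(192,363)]):
    P=np.array([onplane(D,q,p[2]+.0159)[:2] for q in L]);print(P.mean(0)-p[:2],np.linalg.norm(np.roll(P,-1,0)-P,axis=1))
for c in('scene','side'):
    S=cams.snapshot(c);cv2.imwrite(f'pics/{c}8.png',S['frame'][:,:,::-1]);np.save(f'{c}8.npy',S,allow_pickle=True)
print('project tile centre/tip',p)
E
```

```text
time_s: 23.05
eef_pos: [0.5164, -0.2419, 0.2452]
orientation: [-0.0, 1.0, -0.003, -0.0]
wrist_force: [0.0, -0.2, 0.2]
width: 0.684
gripper_force: 65.2
tilt/axes [[0.9999869847293045, -0.005101676985836134, -5.7130782957097014e-05], [-0.005101667251082201, -0.9999869720857956, 0.00016926293732207105], [-5.7993563494049245e-05, -0.00016896927207468213, -0.9999999840430659]]
0.91 [[178. 151.]
 [334. 151.]
 [334. 364.]
 [178. 364.]]
[-0.0002 -0.0003] [0.0574 0.0954 0.0606 0.0954]
[ 0.0026 -0.0007] [0.0566 0.1009 0.0606 0.1009]
project tile centre/tip [ 0.5164 -0.2419  0.2452]
```

Run:
```python
from h import *
np.set_printoptions(precision=4,suppress=True)
p=np.array([ 0.5164,-0.2419,0.2452])
D=np.load('w8.npy',allow_pickle=True).item()
f=D['frame'].astype(int)
for z in(.0159,):
  for q in[(256,187),(256,246),(256,274),(256,301),(256,349)]: print(q,onplane(D,q,p[2]+z)[:2]-p[:2])
# column profile outside the diamonds, and row profile at middle
print('col 200..', [(y,f[y,256].tolist()) for y in list(range(148,192,3))])
print([(y,f[y,256].tolist()) for y in range(340,372,3)])
```

```text
(256, 187) [ 0.0398 -0.0009]
(256, 246) [ 0.014  -0.0007]
(256, 274) [ 0.0006 -0.0006]
(256, 301) [-0.0131 -0.0006]
(256, 349) [-0.0396 -0.0004]
col 200.. [(148, [101, 78, 50]), (151, [85, 58, 37]), (154, [56, 9, 7]), (157, [62, 8, 7]), (160, [76, 13, 12]), (163, [75, 13, 11]), (166, [75, 12, 10]), (169, [77, 25, 23]), (172, [103, 96, 89]), (175, [105, 97, 90]), (178, [104, 97, 90]), (181, [103, 96, 89]), (184, [78, 28, 25]), (187, [90, 52, 19]), (190, [109, 83, 27])]
[(340, [234, 196, 70]), (343, [234, 196, 70]), (346, [231, 184, 66]), (349, [203, 127, 113]), (352, [230, 221, 207]), (355, [229, 220, 206]), (358, [200, 118, 107]), (361, [179, 31, 29]), (364, [195, 119, 110]), (367, [229, 220, 206]), (370, [224, 213, 199])]
```

Run:
```python
import cv2,numpy as np
a=cv2.imread('pics/scene8.png')[70:230,80:280];b=cv2.imread('pics/side8.png')[60:220,200:400]
cv2.imwrite('pics/c8.png',np.vstack([cv2.resize(a,None,fx=1.85,fy=1.85,interpolation=2),cv2.resize(b,None,fx=1.85,fy=1.85,interpolation=2)]))
```

```text
(no output)
```

View pics/c8.png

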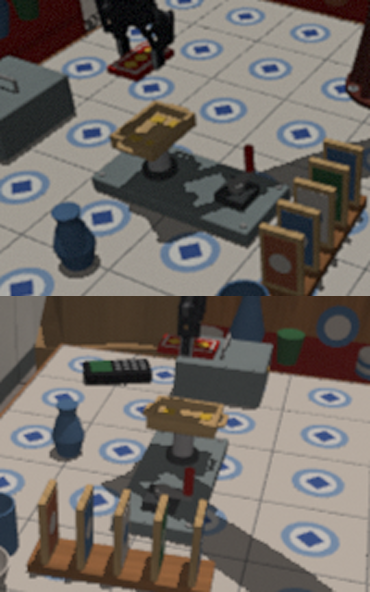

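The scene and side crops show the tray raised on its post and the tile held level above it. The middle diamond is within 0.6 mm of the TCP and square to the tool. I descend in two steps.

```bash
python3 -m handwheel '[[[-0.15,0.1,2],[0,0,0],0.3],[[-0.15,0.1,4],[0,0,0],0.3],[[-0.15,0.1,6],[0,0,0],0.3],[[-0.15,0.1,7.5],[0,0,0],0.3],[[-0.15,0.1,8.5],[0,0,0],0.3],[[-0.15,0.1,8.5],[0,0,0],0.3],[[-0.15,0.1,8.5],[0,0,0],0.3]]'
python3 -c "
from h import *
rel([.5148,-.2429,.143],-.006)"
```

```text
time_s: 24.12
eef_pos: [0.5154, -0.2441, 0.1611]
orientation: [0.0, 1.0, -0.003, 0.001]
wrist_force: [0.5, 0.1, -0.7]
width: 0.684
gripper_force: 65.2
shift cm [-0.06 -0.12  1.81] turn [ 0.001 -0.001 -0.   ] q [-0.57  0.17  1.81 -0.    1.16  1.01] t 24.125
```

```bash
python3 -m handwheel '[[[0,-0.1,0.6],[0,0,0],0.3],[[0,-0.1,1.2],[0,0,0],0.3],[[0,-0.1,1.7],[0,0,0],0.3],[[0,-0.1,1.8],[0,0,0],0.3],[[0,-0.1,1.8],[0,0,0],0.3],[[0,-0.1,1.8],[0,0,0],0.3],[[0,-0.1,1.8],[0,0,0],0.3]]'
python3 - <<'E'
from h import *
np.set_printoptions(precision=4,suppress=True)
S=cams.snapshot('side');C=cams.snapshot('scene')
a=C['frame'][60:180,100:250,::-1];b=S['frame'][80:200,240:390,::-1]
cv2.imwrite('pics/c9.png',np.hstack([cv2.resize(a,None,fx=2.6,fy=2.6,interpolation=2),cv2.resize(b,None,fx=2.6,fy=2.6,interpolation=2)]))
for c,D in(('side',S),('scene',C)):
    print(c,[(x['score'],x['point']) for x in cams.pinpoint(c,'tray_rim')],'expect',project(D,[.515,-.2435,.132]),'tile exp',project(D,[.515,-.2435,.147]),[(x['score'],x['point']) for x in cams.pinpoint(c,'tile_red')])
rel([.5148,-.2429,.143],-.006)
E
```

```text
time_s: 25.0
eef_pos: [0.5149, -0.2428, 0.1426]
orientation: [0.0, 1.0, -0.003, 0.0]
wrist_force: [0.5, 0.1, -1.1]
width: 0.686
gripper_force: 65.2
side [(0.92, [300.6, 122.1])] expect [299.7449 120.9114] tile exp [300.0621 116.998 ] [(0.87, [332.3, 280.5]), (0.8, [300.6, 118.6]), (0.74, [224.4, 358.1]), (0.58, [188.3, 286.2])]
scene [(0.8, [162.7, 132.0]), (0.35, [292.3, 239.5])] expect [161.8532 135.8716] tile exp [161.2329 131.9386] [(0.74, [160.2, 136.3]), (0.73, [341.0, 183.8]), (0.64, [342.3, 269.1]), (0.45, [409.5, 252.5]), (0.43, [250.3, 201.3])]
shift cm [ 0.    0.02 -0.06] turn [ 0. -0. -0.] q [-0.56  0.19  1.82 -0.    1.13  1.01] t 25.3
```

View pics/c9.png

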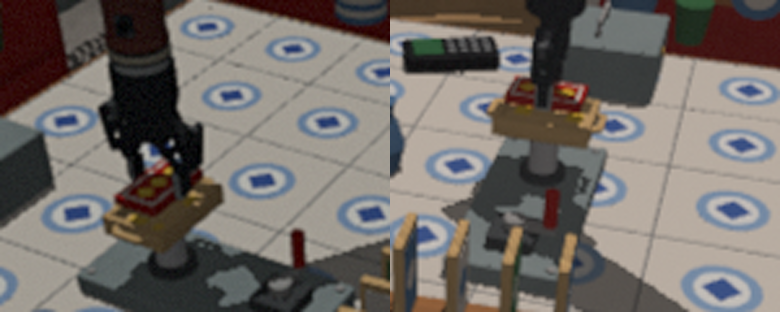

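Both views show the tile centred and square just above the raised tray, scene (155,190) and side (547,95), with a visible gap, and the wrist force is only the tile's weight. I let it settle and hand the job in.

```bash
python3 -m handwheel '[[[0,0,0],[0,0,0],0.3],[[0,0,0],[0,0,0],0.3],[[0,0,0],[0,0,0],0.3],[[0,0,0],[0,0,0],0.3]]' && python3 -c "
from rig import r
print(r.finish_job())"
```

```text
time_s: 25.8
eef_pos: [0.5148, -0.2427, 0.1423]
orientation: [-0.0, 1.0, -0.003, -0.0]
wrist_force: [0.4, 0.2, -1.8]
width: 0.682
gripper_force: 65.2
the job is handed in; nothing more can be done
None
```

The crank is wound to its stop with the lift up, and the job was handed in at 25.8 s with the red tile held level, centred and square about 14 mm above the tray's rim, not touching it.

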